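# Shell soap dish: quarter turn with the soap ball centred, spout over the mug

## Robot

A 6-joint arm with a two-finger parallel gripper is mounted at the origin on the work surface. World frame = base frame: x ahead of the robot, y to its left, z up, the work surface at z = 0. Lengths are in m, angles in rad, forces in N, time in s.
With the tool pointing down it reaches from about 0.4 to 0.925 m from the base axis. Payload 3.4 kg.
Tool frame: the origin (TCP) lies between the finger pads, 19 mm behind the fingertips; this is the grasp point; z points along the fingers, y is the line along which they close (so a half turn about z gives the same grasp; the last joint's range is limited). The gripper opens to 85 mm and grips with 20 to 120 N. Pads are 22 mm wide; open, the fingers measure 114 mm over their backs; the gripper's body (76 mm by 85 mm) begins 54 mm behind the grasp point. The pads swing forward as they close: fully open they stand 13 mm farther back than shut.
Start: joints at [-1.278, 0.307, 1.506, -0, 1.328, -0.073], TCP at [0.206, -0.537, 0.25] pointing down, gripper open.
Joint ranges: [-3.12, 3.12], [-1.05, 2.28], [0.14, 2.33], [-1.42, 4.57], [0.1, 2.73], [-2.68, 2.68]. Speed limits (rad/s): [2.57, 2.57, 3.14, 3.14, 3.14, 3.14].

## Interface

Orientations are given as [roll, pitch, yaw] about the fixed x, y, z axes, in that order (R = Rz(yaw) Ry(pitch) Rx(roll)).
In Python, from workcell import ctrl gives the robot as it stands. Calls block until the motion is done:
- ctrl.move_ptp(position, orientation): joint-space move of the TCP to a pose.
- ctrl.move_straight(position, ori=None, rate=0.15): straight line of the TCP; ori=None keeps the orientation; rate is the mean speed in m/s.
- ctrl.move_j(angles): joint-space move.
- ctrl.gripper_to(opening, effort=None): finger opening in m; effort is the grip in N (None keeps the last); returns when the fingers have stopped.
- ctrl.sleep(seconds).
- ctrl.inverse_kinematics(position, orientation): joint angles nearest the present ones, or None.
- ctrl.get_state(): the state.
- ctrl.camera(name): name is "scene" or "top"; returns a dict with "img" (420x560x3 uint8, red, green, blue), "fov_y" (degrees; the focal length in pixels is half the picture's height over the tangent of half this angle, whatever the lens; pixels are square), "cx", "cy" (the principal point, pixels), "k1" (the pictures are not rectified: a ray, as slopes to the right and down, at radius r is drawn at 1 + k1 r^2 times it, then the intrinsics apply), "R" (3x3) and "t" (3): a world point X has camera coordinates R X + t. Camera axes: x right, y down, z forward; pixel columns grow to the right and rows downward; lengths in m; the calibration is good to about 2 mm. A picture is of the moment at which its call begins. There is no depth.
A pose or a line that the arm cannot do raises ctrl.Unreachable and nothing moves.
- ctrl.job_done(): hands the job in; it is judged then, once.
The state is a dict: "clock": time; "qpos": joint angles; "dq": joint speeds; "tau": joint torques, N m; "position": TCP position; "orientation": TCP orientation; "wrist_force": force on the tool from outside, world axes, zero at the start; "moment": the same for the moment, N m; "width": finger opening in m; "grasp_force": force on a finger pad.
Only numpy, scipy, OpenCV 4.12 (cv2) and the standard library are available. Lean on these libraries where they do the work, as an engineer would, in place of code of your own. Each camera call takes 0.05 s, during which the arm holds its last target. There are 200 camera calls.

## Task

Hold the shell soap dish so that it can drain into the stainless shaving mug. Take the dish by its upright tab, lift it level off its wooden rest until the spout clears the mug, and give it a quarter turn above the rest so that the spout comes over the middle of the mouth of the mug (the one with the handle, not the plain tumbler), the loose soap ball staying in the middle of the dish and untouched all the while. Finish holding the dish there in the gripper, level and still, the spout a few centimetres above the mug and touching nothing; do not put it down or let go, and leave everything else standing where it is.

Things in the scene. Friction and masses are not known exactly. Their poses are not given: they have to be found in the camera images.
- rest: fixed square wooden slab, 100 x 100 x 12 mm, lying flat on the ledge under the dish. Origin: centre of its underside, on the ledge; z up. The dish stands on its middle with the same heading to within 0.06 rad, spout to the rest's +x; the mug stands about 120 mm from its centre on the +y or the -y side and the tumbler on the other side.
- dish: white ceramic scallop-shell soap dish, 240 g, shallow bowl 140 mm across on a round foot. Origin: centre of its underside; x along the spout, z up. Inside flat to radius 8 mm (14 mm above origin), rising by 3 degrees to radius 24, 7 to radius 44, then steeply to 30 mm at the fluted edge (66 to 71). Spout at +x: 33 mm wide, to 100 mm from the centre, walls to 37 mm high. Tab at -x
- dish_grip (a point): where to put the TCP: mid tab, 76 mm from the dish's centre along its -x, 58 mm above its underside. The tab is an upright plate 12 mm thick (along the dish's x), 40 mm wide (along y), its top 80 mm above the underside; grip it from above across its thickness, 70 N, fingertips at least 36 mm above the underside so that the inner finger clears the bowl's edge
- dish_mid (a point): centre of the dish on its axis, 36 mm above its underside: where the soap ball's centre is when the ball is centred
- dish_lip (a point): tip of the spout at its floor: 100 mm from the dish's centre along its +x, 27.5 mm above its underside
- soap_center (a point): centre of the loose off-white soap ball, 44 mm diameter, about 50 g, that lies in the bowl; it rolls easily: a tilt over about 0.05 rad or a sideways jerk sends it off the middle
- mug: loose stainless shaving mug with one side handle, straight round body 70 mm in diameter, 65 mm tall, wall 3 mm. Origin: centre of its underside; the handle is on its +y side, reaching 72 mm from the axis
- mug_rim (a point): centre of the mug's open mouth, 65 mm above its underside
- tumbler: loose plain stainless tumbler without handle, 72 mm across the rim, tapering downwards, 72 mm tall; not the target. Origin: centre of its underside
- hairbrush: loose purple hairbrush lying crosswise in front of the spout, about 155 mm from the rest's centre on its +x side, 212 mm long, 58 mm wide, 34 mm high; leave alone. Origin: on its underside, where the handle joins the head; its x points to the head
- nailbrush: loose wooden nail brush 90 x 42 x 32 mm beyond the cup on the rest's +y side; leave alone. Origin: centre of its underside
- pumice: loose grey pumice block 75 x 45 x 30 mm beyond the cup on the rest's -y side; leave alone. Origin: centre of its underside
- soap: the same soap ball as a body; its origin turns with it, so use point soap_center
Mind the look-alikes: they are no part of the job. There is more than one size of the dish; the job needs the middle-sized.

How it is judged:
By the outcome, as a careful person would: the job done as asked, in the order asked, and still so for the second after the job is handed in, while the arm keeps its last pose, push and grip.
It also fails if it takes over 37 s, if anything falls off the work surface, if the arm or the gripper's body presses on something with over 40 N, if the wrist force passes 120 N, or if a joint passes its speed limit or range.

## Working session

There is one attempt and no reset: what is moved stays moved. The work goes in short steps, each a Python script; the robot and the scene stay as the last script left them, time stands still between calls to the robot, and variables do not carry over. Pictures are saved under pics/ and viewed, at most 10 in all, crops included, and the job is handed in when it is done.

```bash
mkdir -p pics; ls; cat > h.py <<'E'
import numpy as np, cv2
from workcell import ctrl
def K(c):
    f=210/np.tan(np.radians(c["fov_y"])/2); return f
def ray(c,u,v):
    f=K(c); d=np.array([[f,0,c["cx"]],[0,f,c["cy"]],[0,0,1.]])
    p=cv2.undistortPoints(np.array([[[u,v]]],float),d,np.array([c["k1"],0,0,0.]))[0,0]
    R=np.array(c["R"]);t=np.array(c["t"])
    w=R.T@np.array([p[0],p[1],1]); return -R.T@t, w
def onz(c,u,v,z):
    o,w=ray(c,u,v); return (o+w*(z-o[2])/w[2])
def proj(c,X):
    R=np.array(c["R"]);t=np.array(c["t"]);X=R@np.array(X)+t
    s=X[:2]/X[2]; s=s*(1+c["k1"]*(s@s)); return K(c)*s+[c["cx"],c["cy"]]
E
python3 - <<'E'
from h import *
import pickle
for n in("scene","top"):
    c=ctrl.camera(n); pickle.dump(c,open(n+".pkl","wb"))
    print(n,c["fov_y"],c["cx"],c["cy"],c["k1"],-np.array(c["R"]).T@np.array(c["t"]),np.round(c["R"],3).tolist())
    cv2.imwrite(f"pics/{n}0.png",cv2.resize(c["img"][...,::-1],(800,600),interpolation=cv2.INTER_CUBIC))
s=ctrl.get_state();print(s["clock"],s["position"],s["orientation"],s["wrist_force"])
E
```

```text
pics
scene 44.954808749279806 283.2212942317083 206.7214650746625 -0.015513443537982837 [1.09392502 0.60385886 0.66879873] [[-0.701, 0.713, -0.014], [0.438, 0.414, -0.798], [-0.563, -0.565, -0.603]]
top 51.05482650269363 279.0022336928388 221.15966334996227 -0.016900333886526373 [0.44361008 0.02459434 1.01983672] [[0.002, -1.0, 0.007], [-0.996, -0.002, -0.094], [0.094, -0.006, -0.996]]
0.1 [ 0.20549289 -0.53639067  0.24919427] [-3.13976295e+00 -1.21442653e-04  3.65827979e-01] [0.50489836 0.0540807  0.58413988]
```

View pics/scene0.png

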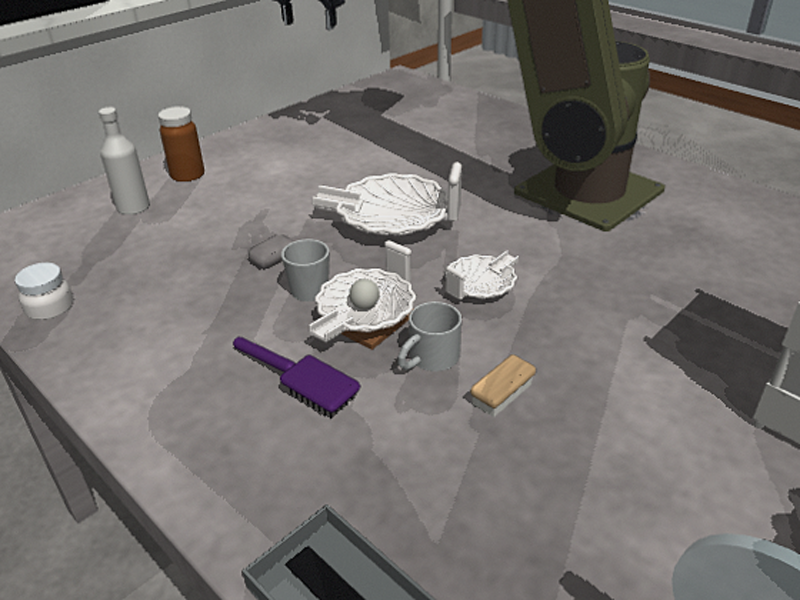

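View pics/top0.png

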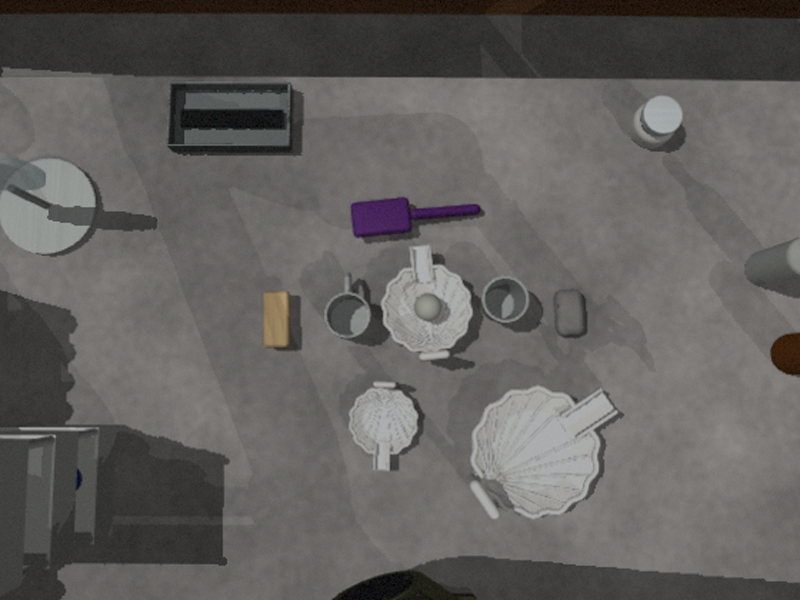

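The top view (800x600 scale) shows the middle dish with the ball at (427,306), its tab at (433,355) and its spout at (420,247). The mug is at (348,315) on the +y side, the tumbler at (505,300), and the small and large dishes stand nearer the robot. The scene view agrees: ball at (364,294), tab at (398,260). Next I'll look at crops to pick features precisely.

```bash
python3 - <<'E'
from h import *
import pickle
a=pickle.load(open("top.pkl","rb"))["img"][165:260,215:375]
b=pickle.load(open("scene.pkl","rb"))["img"][160:265,190:330]
cv2.imwrite("pics/c1.png",cv2.resize(a[...,::-1],None,fx=5,fy=5,interpolation=cv2.INTER_CUBIC))
cv2.imwrite("pics/c2.png",cv2.resize(b[...,::-1],None,fx=5,fy=5,interpolation=cv2.INTER_CUBIC))
E
```

```text
(no output)
```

View pics/c1.png

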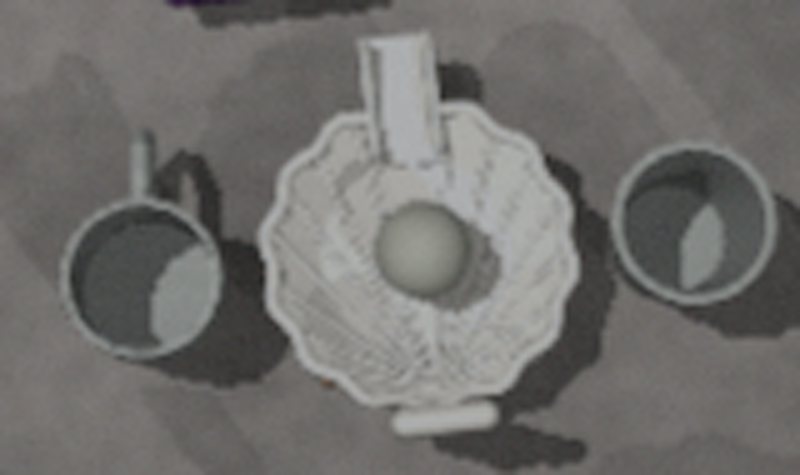

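View pics/c2.png

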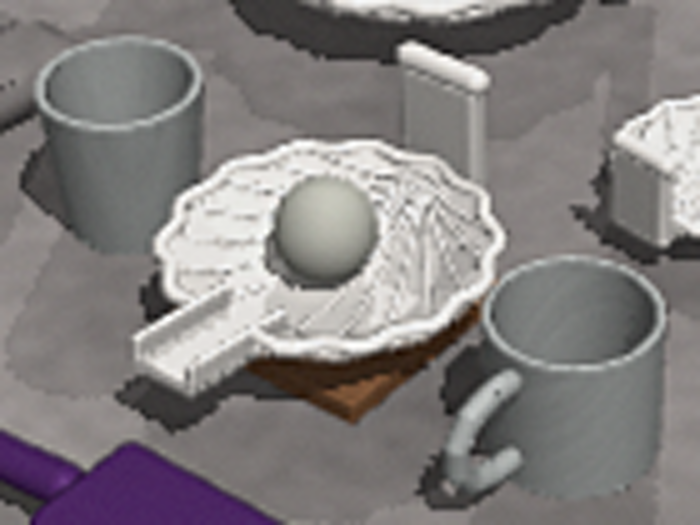

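The crops show these features clearly:
- **Top crop:** tab top centred at (446,418), ball at (422,249), spout tip at (397,37), mug rim at (142,277).
- **Scene crop:** ball at (325,230), tab top at (443,64), mug rim at (574,313).

I'll turn these into positions and cross-check the two views.

```bash
cat >> h.py <<'E'
def tri(rays):
    A=0;b=0
    for o,w in rays:
        w=w/np.linalg.norm(w);P=np.eye(3)-np.outer(w,w);A=A+P;b=b+P@o
    X=np.linalg.solve(A,b); return X,[np.linalg.norm(np.cross(X-o,w/np.linalg.norm(w))) for o,w in rays]
E
python3 - <<'E'
from h import *
import pickle
np.set_printoptions(precision=4,suppress=True)
T=pickle.load(open("top.pkl","rb"));S=pickle.load(open("scene.pkl","rb"))
pt=lambda x,y:((x+.5)/5-.5+215,(y+.5)/5-.5+165)
ps=lambda x,y:((x+.5)/5-.5+190,(y+.5)/5-.5+160)
for n,a,b,z in [("tab",(446,418),(443,64),.092),("ball",(422,249),(325,230),.048),("mug",(142,277),(574,313),.065),("tumb",(694,223),(119,83),.072),("lipL",(362,40),(190,383),.049),("lipR",(432,34),(138,345),.049)]:
    X,e=tri([ray(T,*pt(*a)),ray(S,*ps(*b))])
    print(n,X,np.array(e),"top@z",onz(T,*pt(*a),z)[:2],"scene@z",onz(S,*ps(*b),z)[:2])
A,B=[onz(T,*pt(*p),.092) for p in((396,421),(496,414))]
print("tab yaw",np.arctan2(*(A-B)[:2])*-1, np.linalg.norm(A-B))
# automatic: tab blob in top view
g=cv2.cvtColor(T["img"],cv2.COLOR_RGB2GRAY);big=cv2.resize(g[165:260,215:375],None,fx=5,fy=5,interpolation=cv2.INTER_CUBIC)
m=(big>150).astype(np.uint8);m[:404]=0
print(big[395:440:4,446])
cs,_=cv2.findContours(m,0,1);c=max(cs,key=cv2.contourArea);print(cv2.minAreaRect(c),cv2.boundingRect(c))
# reach checks
yaw=-.07
for y in(-np.pi/2,np.pi/2):
  for p,dy in(([.47,-.02,.07],0.06),([.55,-.09,.14],np.pi/2)):
    print(y,p,ctrl.inverse_kinematics(p,[np.pi,0,y+dy]))
E
```

```text
tab [ 0.4733 -0.0332  0.0873] [0.0011 0.0011] top@z [ 0.4739 -0.0337] scene@z [ 0.4777 -0.0272]
ball [ 0.55   -0.0256  0.0464] [0.0008 0.0008] top@z [ 0.5503 -0.026 ] scene@z [ 0.551  -0.0233]
mug [0.5353 0.0981 0.0627] [0.0012 0.0012] top@z [0.5359 0.097 ] scene@z [0.5366 0.101 ]
tumb [ 0.5592 -0.1432  0.0693] [0.0007 0.0007] top@z [ 0.5594 -0.1432] scene@z [ 0.5613 -0.1392]
lipL [0.6459 0.001  0.0391] [0.0008 0.0008] top@z [0.6444 0.0007] scene@z [0.6525 0.0111]
lipR [ 0.6474 -0.0298  0.0416] [0.0019 0.0019] top@z [ 0.6472 -0.0307] scene@z [ 0.6516 -0.0206]
tab yaw 0.071529595005765 0.04230457118465503
[159 156 154 148 161 171 174 168 153 123  83  61]
((443.342041015625, 416.1180419921875), (24.15703582763672, 98.07585906982422), 83.48019409179688) (395, 404, 98, 29)
-1.5707963267948966 [0.47, -0.02, 0.07] None
-1.5707963267948966 [0.55, -0.09, 0.14] [-0.238   0.3884  1.6904 -0.      1.0628  1.3328]
1.5707963267948966 [0.47, -0.02, 0.07] [-0.1324  0.3884  1.9507 -0.      0.8024 -0.1924]
1.5707963267948966 [0.55, -0.09, 0.14] [-0.238   0.3884  1.6904  0.      1.0628 -1.8088]
```

```bash
cat >> h.py <<'E'
YAW=0.105; G=np.array([.4744,-.0338]); MUG=np.array([.5359,.0975])
def st(k=""):
    s=ctrl.get_state();print(k,round(s["clock"],2),np.round(s["position"],4),np.round(s["orientation"],4),"F",np.round(s["wrist_force"],2),"M",np.round(s["moment"],3),"w",round(s["width"],4),s["grasp_force"]);return s
E
python3 - <<'E'
from h import *
import pickle
o=[np.pi,0,np.pi/2+YAW]
ctrl.move_ptp([*G,.17],o);st("above")
ctrl.gripper_to(.034,20);st("open34")
ctrl.move_straight([*G,.0705],rate=.08);st("down")
c=ctrl.camera("scene");pickle.dump(c,open("s1.pkl","wb"))
cv2.imwrite("pics/c3.png",cv2.resize(c["img"][140:260,200:350][...,::-1],None,fx=5,fy=5,interpolation=cv2.INTER_CUBIC))
E
```

```text
above 2.17 [ 0.4748 -0.0346  0.1702] [3.1410e+00 5.0000e-04 1.6746e+00] F [-0.14 -0.32  0.18] M [-0.027  0.024  0.043] w 0.0853 0.0
open34 2.72 [ 0.4744 -0.0339  0.17  ] [3.1416 0.     1.6756] F [-0.89  1.41  0.05] M [-0.015  0.014 -0.011] w 0.0341 0.0
down 4.11 [ 0.4748 -0.0339  0.0709] [3.1406e+00 3.0000e-04 1.6758e+00] F [ 0.68  0.39 -0.32] M [-0.027 -0.021 -0.026] w 0.0336 0.0
```

View pics/c3.png

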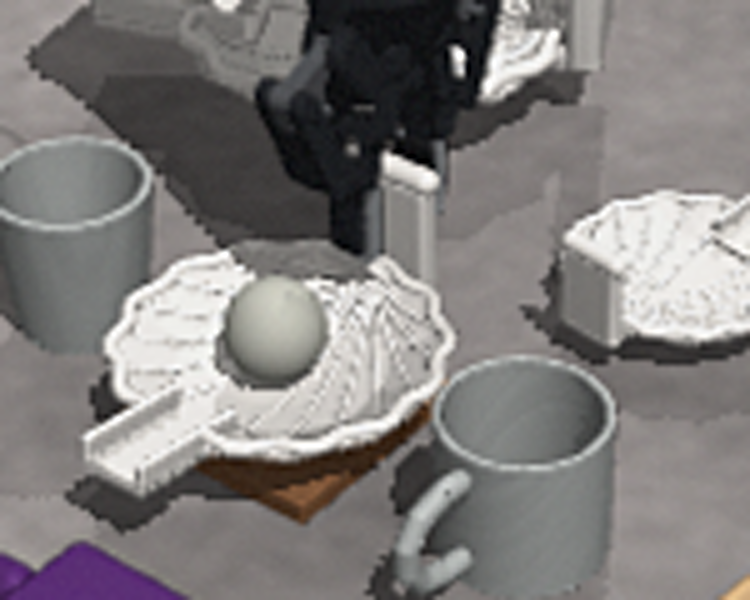

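The tab at (410,220) stands between the inner finger at (350,220) and the outer finger behind it. The ball is still centred at (276,330). I'll close in small steps.

```bash
python3 - <<'E'
from h import *
for w in(.022,.018,.016,.0145,.0135,.0125,.0115):
    ctrl.gripper_to(w,20);s=st(str(w))
    if abs(s["grasp_force"])>8: break
E
```

```text
0.022 4.43 [ 0.4745 -0.0338  0.0707] [3.1411e+00 1.0000e-04 1.6758e+00] F [-0.38  0.42 -0.33] M [ 0.007 -0.013  0.008] w 0.0216 0.0
0.018 4.65 [ 0.4744 -0.0338  0.0705] [3.1415 0.     1.6758] F [ 0.2  -0.22  0.44] M [0.019 0.006 0.008] w 0.0184 0.0
0.016 4.87 [ 0.4744 -0.0338  0.0705] [-3.1415 -0.      1.6758] F [-0.98  1.09  0.01] M [ 0.007 -0.015  0.046] w 0.0161 0.0
0.0145 5.08 [ 0.4744 -0.0338  0.0705] [-3.1415 -0.      1.6758] F [0.13 0.63 0.38] M [ 0.045  0.008 -0.045] w 0.0144 0.0
0.0135 5.3 [ 0.4744 -0.0338  0.0705] [-3.1416 -0.      1.6758] F [ 0.04  0.51 -0.66] M [ 0.023  0.018 -0.029] w 0.0139 0.0
0.0125 5.52 [ 0.4745 -0.0338  0.0705] [3.1414 0.     1.6758] F [ 0.64 -0.02 -0.46] M [-0.009 -0.039  0.023] w 0.0122 0.14783511542191263
0.0115 5.73 [ 0.4745 -0.0337  0.0706] [ 3.1413e+00 -1.0000e-04  1.6758e+00] F [1.25 1.45 0.21] M [ 0.157 -0.065  0.059] w 0.0119 14.705883655697107
```

```bash
python3 - <<'E'
from h import *
import pickle
ctrl.gripper_to(0.008,70);st("grip")
ctrl.move_straight([*G,.0805],rate=.02);st("l1")
ctrl.move_straight([*G,.1365],rate=.03);ctrl.sleep(.3);st("l2")
c=ctrl.camera("scene");d=ctrl.camera("top");pickle.dump((c,d),open("s2.pkl","wb"))
x=np.hstack([cv2.resize(c["img"][130:250,190:290],None,fx=4,fy=4,interpolation=cv2.INTER_CUBIC),cv2.resize(d["img"][150:270,250:350],None,fx=4,fy=4,interpolation=cv2.INTER_CUBIC)])
cv2.imwrite("pics/c4.png",x[...,::-1])
E
```

```text
grip 5.95 [ 0.4745 -0.0337  0.0706] [ 3.1413e+00 -1.0000e-04  1.6757e+00] F [0.03 1.03 1.49] M [ 0.247 -0.065  0.071] w 0.0109 68.08862552046776
l1 6.6 [ 0.4744 -0.0338  0.0805] [-3.1416 -0.      1.6757] F [ 0.5  -0.26 -2.98] M [-0.078  0.208  0.031] w 0.0105 68.01450490951538
l2 8.92 [ 0.4744 -0.0338  0.1365] [-3.1415 -0.      1.6758] F [-0.86  0.37 -3.  ] M [-0.079  0.216  0.015] w 0.0112 68.01795557141304
```

View pics/c4.png

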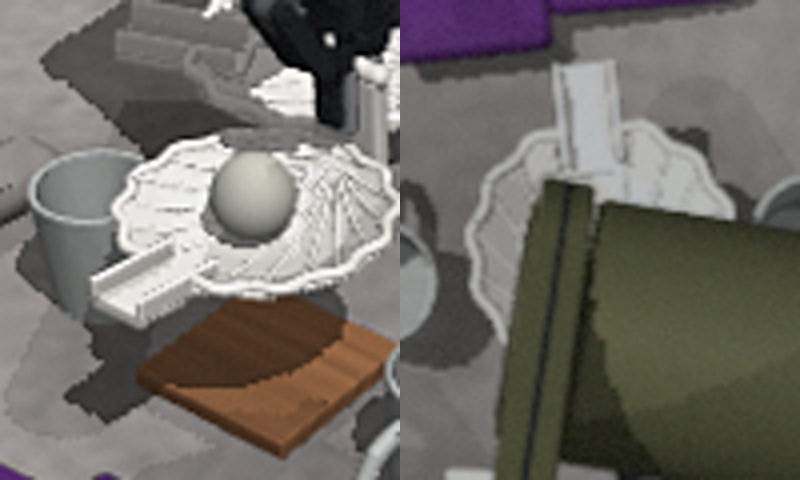

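The dish is lifted clear of the rest and looks level, with the ball at crop (254,195), about the middle. I'll check this numerically and then do the turn.

```bash
python3 - <<'E'
from h import *
import pickle
np.set_printoptions(precision=4,suppress=True)
c,d=pickle.load(open("s2.pkl","rb"))
ps=lambda x,y:((x+.5)/4-.5+190,(y+.5)/4-.5+130)
pt=lambda x,y:((x+.5)/4-.5+250,(y+.5)/4-.5+150)
for n,a,b,z in[("L",(155,63),(133,323),.115),("R",(217,62),(93,283),.115)]:
    print(n,tri([ray(d,*pt(*a)),ray(c,*ps(*b))]),onz(d,*pt(*a),z)[:2],onz(c,*ps(*b),z)[:2])
b0=proj(c,[.5503,-.026,.048]);b1=proj(c,[.5503,-.026,.114])
print("ball shift pred",b1-b0,"seen",np.array(ps(254,195))-[254.6,205.6])
for w in(0,.25,.5,.75,1): # final pose and path IK
    h=YAW+w*np.pi/2; 
    e=MUG-.176*np.array([np.cos(YAW+np.pi/2),np.sin(YAW+np.pi/2)])
    p=G+(e-G)*w; print(p,p+.076*np.array([np.cos(h),np.sin(h)]),ctrl.inverse_kinematics([*p,.1365],[np.pi,0,np.pi/2+h]))
E
```

```text
L (array([ 0.6487, -0.0007,  0.1021]), [np.float64(0.00038762354600090895), np.float64(0.00038762354600096945)]) [ 0.6461 -0.0006] [0.6586 0.0134]
R (array([ 0.6471, -0.0324,  0.1083]), [np.float64(0.0015061604951925557), np.float64(0.001506160495192623)]) [ 0.6468 -0.033 ] [ 0.6517 -0.0235]
ball shift pred [ -1.6342 -26.8883] seen [ -1.475 -27.225]
[ 0.4744 -0.0338] [ 0.55   -0.0258] [-0.16    0.2944  1.8642 -0.      0.983  -0.265 ]
[ 0.4944 -0.0447] [ 0.5612 -0.0084] [-0.1753  0.3195  1.8221  0.      1.     -0.673 ]
[ 0.5144 -0.0557] [0.5622 0.0034] [-0.1895  0.3447  1.7789  0.      1.018  -1.0799]
[ 0.5344 -0.0666] [0.5559 0.0063] [-0.2024  0.3699  1.7346  0.      1.037  -1.4855]
[ 0.5543 -0.0775] [ 0.5464 -0.0019] [-0.2144  0.3953  1.6892  0.      1.0571 -1.8902]
```

Level to within measurement, and the ball is centred. I'll turn in four slow segments, keeping the dish centre almost on its axis.

```bash
cat > turn.py <<'E'
from h import *
import pickle,sys
u=lambda h:np.array([np.cos(h),np.sin(h)])
C0=G+.076*u(YAW); C1=MUG-.1*u(YAW+np.pi/2)
for w in map(float,sys.argv[1:]):
    h=YAW+w*np.pi/2; p=C0+(C1-C0)*w-.076*u(h)
    L=np.linalg.norm(p-ctrl.get_state()["position"][:2])
    ctrl.move_straight([*p,.1365],[np.pi,0,np.pi/2+h],rate=L/3);st(str(w))
    c=ctrl.camera("scene");pickle.dump(c,open("s3.pkl","wb"))
    m=[*(C0+(C1-C0)*w),.114];q=proj(c,m);x0,y0=(q-30).astype(int)
    g=cv2.resize(cv2.cvtColor(c["img"][y0:y0+60,x0:x0+60],cv2.COLOR_RGB2GRAY),None,fx=4,fy=4,interpolation=cv2.INTER_CUBIC)
    k=cv2.HoughCircles(cv2.GaussianBlur(g,(9,9),0),cv2.HOUGH_GRADIENT,1.5,200,param1=80,param2=15,minRadius=32,maxRadius=50)
    print("pred",np.round(q,1),"seen",None if k is None else np.round([(k[0,0,0]+.5)/4-.5+x0,(k[0,0,1]+.5)/4-.5+y0,k[0,0,2]/4],1))
cv2.imwrite("pics/t%s.png"%sys.argv[-1],cv2.resize(c["img"][120:270,180:380][...,::-1],None,fx=4,fy=4,interpolation=cv2.INTER_CUBIC))
E
python3 turn.py .25
```

```text
0.25 12.17 [ 0.4823 -0.0561  0.1365] [-3.1416 -0.      2.0685] F [ 0.2  -1.03 -2.73] M [-0.131  0.136 -0.018] w 0.011 68.0327770113945
pred [254.9 179. ] seen [255.7 179.7  11.4]
```

View pics/t.25.png

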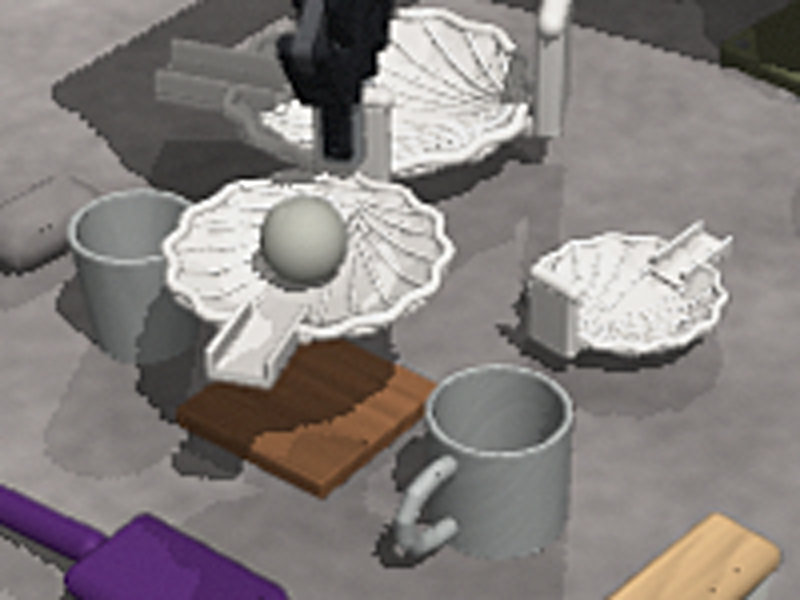

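After the first segment the dish is level and the ball sits at (304,238) in the crop, within about 2 mm of the expected centre. Continuing.

```bash
python3 turn.py .5 .75 1
```

```text
0.5 15.37 [ 0.5004 -0.073   0.1365] [ 3.1416 -0.      2.4612] F [ 0.4   0.02 -2.73] M [-0.154  0.152  0.01 ] w 0.0111 68.01708742976189
pred [257.3 180. ] seen [257.2 180.7  12.3]
0.75 18.57 [ 0.5257 -0.0808  0.1365] [-3.1416e+00 -1.0000e-04  2.8539e+00] F [-0.4  -0.78 -3.02] M [-0.241  0.036 -0.012] w 0.0111 68.01465690135956
pred [259.7 180.9] seen [259.6 181.7  12.3]
1.0 21.77 [ 0.5543 -0.0775  0.1365] [ 3.1416 -0.     -3.0366] F [-0.14  0.6  -3.41] M [-0.244 -0.049  0.036] w 0.011 68.01389515399933
pred [262.2 181.9] seen [262.9 182.3  11.4]
```

View pics/t1.png

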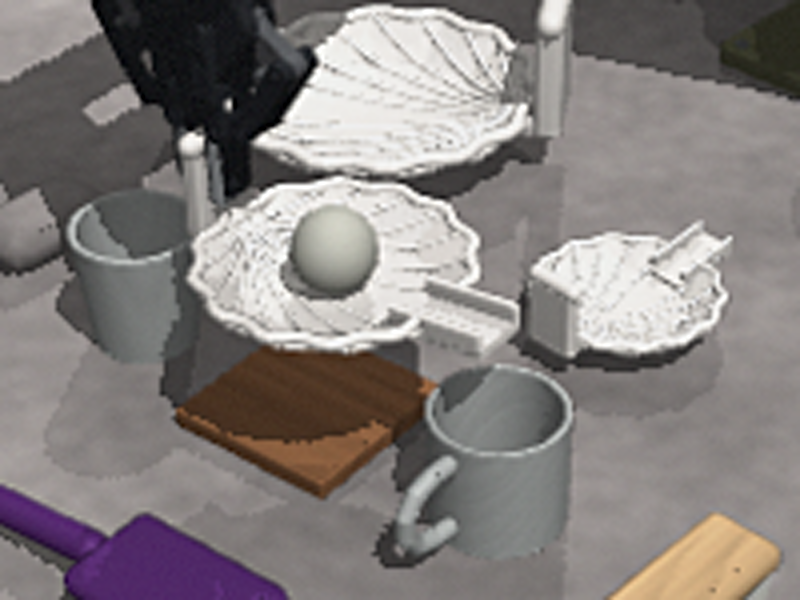

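The dish is turned and level, with the ball centred at (334,250) in the crop. The spout tip at (498,335) is above the mug mouth at (499,410). I'll confirm with a top view.

```bash
python3 - <<'E'
from h import *
st()
d=ctrl.camera("top")
im=cv2.resize(d["img"][160:260,210:340][...,::-1],None,fx=5,fy=5,interpolation=cv2.INTER_CUBIC)
print("mug",(proj(d,[*MUG,.065])-[209.5,159.5])*5-.5,"lip pred",(proj(d,[*MUG,.1055])-[209.5,159.5])*5-.5)
cv2.imwrite("pics/f.png",im)
E
```

```text
21.82 [ 0.5543 -0.0775  0.1365] [ 3.1416e+00 -1.0000e-04 -3.0366e+00] F [-0.33 -0.02 -3.33] M [-0.234 -0.027  0.032] w 0.0109 68.0144838988781
mug [165.91839849 301.97526217] lip pred [158.60322046 292.63236417]
```

View pics/f.png

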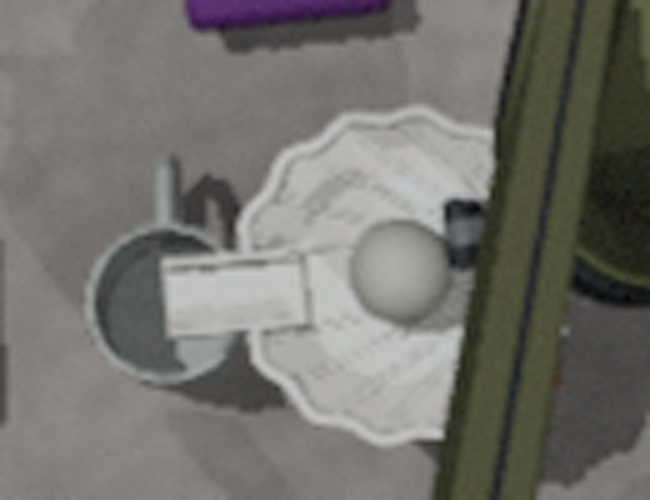

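The top view shows the mug rim centred at (165,303) and the spout tip at (164,299), against a prediction of about (157,290) for a point above the mug centre. That puts it about 3 mm short in x and in y, so I'll nudge it, let it settle and hand in.

```bash
python3 - <<'E'
from h import *
p=ctrl.get_state()["position"]
ctrl.move_straight([p[0]+.003,p[1]+.003,.1365],rate=.003);ctrl.sleep(1.5);st()
d=ctrl.camera("scene");m=[p[0]+.003-.008,p[1]+.003+.0756,.114];q=proj(d,m);x0,y0=(q-30).astype(int)
g=cv2.resize(cv2.cvtColor(d["img"][y0:y0+60,x0:x0+60],cv2.COLOR_RGB2GRAY),None,fx=4,fy=4,interpolation=cv2.INTER_CUBIC)
k=cv2.HoughCircles(cv2.GaussianBlur(g,(9,9),0),cv2.HOUGH_GRADIENT,1.5,200,param1=80,param2=15,minRadius=32,maxRadius=50)
print(q,None if k is None else k[0,0]/4+[x0,y0,0])
ctrl.job_done()
E
```

```text
24.93 [ 0.5573 -0.0745  0.1365] [ 3.1416 -0.     -3.0366] F [ 0.14 -0.93 -1.67] M [-0.168 -0.07  -0.001] w 0.0112 68.01495015621185
[262.14719745 183.17051127] [263.6875 182.4375  10.625 ]
the job is handed in; nothing more can be done
```

I handed the job in at 24.9 s with the dish held level and still, its spout about 4 cm above the middle of the mug's mouth by calculation, and the ball still in the middle. I didn't take a top view after the final 3 mm nudge. The last wrist-force reading was lower than before (-1.7 N against about -3 N), and I didn't look into why.

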